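# Find the high spot of a cake turntable

### The job

The cake turntable no longer runs true. Gently press the gauge's tipped-up pointer arm down until it is fully home on its stop, level and aiming at the turntable's rim; then turn the turntable slowly by its knob, feel where the rim rubs hardest on the pointer, and leave it standing there, let go, with its highest spot right at the pointer and the pointer still home. Do not disturb the other things on the worktop.

Things in the scene. Friction and masses are not known exactly. Their poses are not given: they have to be found in the camera images.
- stand: dark cast foot of the turntable, fixed; origin on the worktop on the turntable's upright axis, z up. A low bar (50 mm wide, 10 mm high) runs along its own +y to a metal post, 0.157 m from that axis, which carries the pointer arm on a level pivot pin 62 mm up. A dark pillar under the arm is its stop; the shaker stands on the stand's -x side, the jar near the post on the +x side
- platter: round metal turntable, 180 mm across, flat top 74 mm above the worktop; turns endlessly either way about the stand's axis with slight friction (about 0.6 N at the knob) and stays where it is left. Origin on that axis at worktop height; its own -x axis points to the knob's centre line, 48 mm from the axis
- rim_point (a point): point of the true rim that the pointer faces when home (fixed to the stand, 90 mm from the turntable's axis, 62 mm up). The turntable's steel rim band has one smooth 4 mm bulge about 28 degrees long, the high spot, and one lesser rise of 1.6 mm, at unknown places on the rim. The pointer clears the true rim by 1 mm: it touches only the two rises, the high spot within about 12 degrees of its crest
- knob_center (a point): centre of the black spinner knob on the turntable, upright, 19 mm thick, 39 mm tall, its centre 108 mm above the worktop; its foot is 15 mm above the turntable's top. It spins freely on a thin stem, so the gripper can hold it and crank round without turning itself. Passing the high spot takes up to about 6 N more at the knob, most just before the crest; the lesser rise under 2 N
- pointer_arm: short dark arm, 14 mm wide, 9 mm thick, hinged on the post about a level pin; origin on the pin, 62 mm above the worktop; its x axis points along the arm to the tip. Home (down on its stop) the arm is level and points straight at the turntable's axis, along the stand's -y. At the start it is tipped up 0.2 to 0.45 rad; it is stiff, needs 2 to 4 N pressed down on its free half, and stays where it is left
- pad (a point): middle of the top of the round black thumb pad (20 mm across) on the arm, 46 mm from the pin along the arm and 14 mm above its centre line; with the arm home it is 76 mm above the worktop, just above the turntable's top, and 21 mm outside the true rim. It is sprung (gives 1 mm per 2.5 N, at most 5.5 mm). Pressing down on it, following its arc about the pin, brings the arm home
- tip (a point): end of the round-nosed steel pointer tip, 66 mm from the pin along the arm (given as if not pushed back). The tip is sprung and gives way along the arm: 3 mm at about 11 N when the crest of the high spot is at it, under 1 mm and 3 N at the lesser rise
- mug: white mug, bystander, 95 mm tall
- flat_tin: low round food tin, bystander, 86 mm across and 40 mm tall, near the turntable
- spice_jar: small square glass jar with a cap, bystander, 42 mm wide and 96 mm tall, behind the pointer
- shaker: small salt shaker, bystander, 44 mm wide and 90 mm tall
- scoop: steel measuring scoop lying flat, bystander, 108 mm long

How it is judged:
By the outcome, as a careful person would: the job done as asked, in the order asked, and still so for the second after the job is handed in, with the robot touching nothing.
It also fails if it takes over 72 s, if anything falls off the work surface, if the arm or the gripper's body presses on something with over 40 N, if the wrist force passes 120 N, or if a joint passes its speed limit or range.

### The arm

A 7-joint arm with a two-finger parallel gripper is mounted at the origin on a cart in front of the work surface, level with it; the furniture and walls round the work are solid. World frame = base frame: x ahead of the robot, y to its left, z up, the work surface at z = 0. Lengths are in m, angles in rad, forces in N, time in s.
With the tool pointing down it reaches from about 0.425 to 0.925 m from the base axis. Payload 6.8 kg.
Tool frame: the origin (TCP) lies midway between the tips of the shut fingers; the grasp point (between the pads) lies 19 mm behind it; z points along the fingers, x is the direction in which the jaws open and shut, and the axes are right-handed (so a half turn about z gives the same grasp; the last joint's range is limited). The gripper opens to 85 mm and grips with 20 to 120 N. Pads are 22 mm wide; open, the fingers measure 114 mm over their backs; the gripper's body (76 mm by 85 mm) begins 54 mm behind the grasp point. The pads swing forward as they close: fully open they stand 13 mm farther back than shut.
Start: joints at [1.193, 0.477, 0.022, 1.555, -0.011, 1.109, -0.083], TCP at [0.18, -0.651, 0.231] pointing down, gripper open.
Joint ranges: [-2.96, 2.96], [-0.34, 2.1], [-1.41, 1.46], [0.24, 2.44], [-1.37, 4.51], [0.17, 1.92], [-2.96, 2.96]. Speed limits (rad/s): [2.39, 2.39, 3.14, 3.14, 3.14, 3.14, 3.14].

### API

Orientations are given as a unit quaternion [w, x, y, z].
In Python, from station import bot, imaging, nets gives the robot as it stands. The module is installed in compiled form; this text tells all that it offers.
- The arm moves only by the tool apply_moves, never from a script. Its argument "moves" is text: rows parted by semicolons, each of 7 numbers parted by spaces: the gripper command: -1 is fully open, 1 is shut, values between are in proportion, then the shift along the tool's x, y, z normalised to -1 to 1, where 1 is 120 mm, then the turn, a rotation vector about the tool's x, y, z normalised to -1 to 1, where 1 is 4 degrees. In form: hand dx dy dz rx ry rz; .... A call has 1 to 12 rows; each row shifts and turns the commanded pose from where the row before left it, along the tool's axes as they then stand; what a row does not reach is not made up. A row lasts 1/12 s, in which the tool goes at most 41.7 mm and 7.16 degrees, less where a joint would pass 70% of its speed; a pose out of reach is approached as far as the arm can. A call with a number of a shift or a turn outside -1 to 1 is refused whole. A call with a gripper value outside its range is refused whole. The fingers move at their own pace and stop on an object; "force" is the grip in N (left out, the last holds). Time passes only in rows, so rows that do not move let the fingers close. It gives the time, the measured TCP pose, the force and the opening at its end, in the units of the state.
- bot.get_obs(): the state, without advancing time (a new reading comes with each control period).
- imaging.read_camera(name): name is "scene" or "top" or "wrist"; returns a dict with "image" (384x512x3 uint8, red, green, blue), "fx", "fy", "cx", "cy" (pixels), "dist_coeffs" ([k1, k2, p1, p2, k3] as OpenCV has them; the pictures are not rectified), "view" (4x4, takes a point from world to camera coordinates); the wrist camera has in their place "mount" (4x4, takes a point from camera to tool coordinates, whose origin is the TCP and whose axes are the tool frame's). Camera axes: x right, y down, z forward; pixel columns grow to the right and rows downward; lengths in m; the calibration is good to about 2 mm. A picture is of the moment at which its call begins: read the wrist's pose just before it. There is no depth.
- bot.hand_in(): hands the job in, once; it reports no verdict.
Trained networks look in a picture, given as the dict that the camera call returned (one of the last four; its "shot" number tells which), for a name from the list of things; names that differ only in an ending like _2 or _b are one class to them, and where a whole thing is asked for, a point or a joint stands for the part that bears it (a point fixed in the world has none). Each returns a list of dicts, best first, with "score" (0 to 1); they miss things now and then, are a little off and sometimes report something else, mostly with a low value. They report only what shows in the picture. A call takes as long as a camera call.
- nets.spot_in(picture, name): "rect" ([left, top, right, bottom] in pixels, round what is visible of it).
- nets.outline_of(picture, name): "region" (384x512 bool, what is visible of it) and "rect" ([left, top, right, bottom] in pixels, round what is visible of it).
- nets.spot_point(picture, name): "location" ([column, row] in pixels: a listed point, or the origin of a listed thing).
The state is a dict: "t": time; "q": joint angles; "joint_vel": joint speeds; "joint_torque": joint torques, N m; "eef_pos": TCP position; "tool_rot": TCP orientation; "contact_force": force on the tool from outside, world axes, zero at the start; "torque": the same for the moment, N m; "gripper_width": opening from 0.0 (shut) to 1.0 (fully open).
Only numpy, scipy, OpenCV 4.12 (cv2) and the standard library are available. Lean on these libraries where they do the work, as an engineer would, in place of code of your own. Each camera call takes 0.05 s, during which the arm holds its last target.

## Working session

There is one attempt and no reset: what is moved stays moved. The work goes in short steps, Python scripts to look and compute and a tool call to move; the robot and the scene stay as the last step left them, time stands still between calls to the robot, and variables do not carry over. Pictures are saved under pics/ and viewed, and the job is handed in when it is done.

Besides the shell and the picture viewer there is one more tool, called by a JSON object that holds its "method" and its "body", one argument or row to a line. apply_moves: Moves the arm, as the interface text tells. Scaled input: -1 to 1 covers 120 mm each way for a shift and 4 degrees each way for a turn. Its arguments: {"type":"object","properties":{"moves":{"type":"string"},"force":{"type":"number"}},"required":["moves"]}

```bash
mkdir -p pics; cat > h.py <<'E'
import numpy as np, cv2
from station import bot, imaging, nets
from scipy.spatial.transform import Rotation as R
def rot(q): return R.from_quat([q[1],q[2],q[3],q[0]]).as_matrix()
def K(p): return np.array([[p['fx'],0,p['cx']],[0,p['fy'],p['cy']],[0,0,1.]])
def view(p,o=None):
    if 'view' in p: return np.array(p['view'])
    T=np.eye(4);T[:3,:3]=rot(o['tool_rot']);T[:3,3]=o['eef_pos']
    return np.linalg.inv(T@np.array(p['mount']))
def ray(p,px,V):
    u=cv2.undistortPoints(np.array([[px]],float),K(p),np.array(p['dist_coeffs'],float))[0,0]
    d=V[:3,:3].T@np.array([u[0],u[1],1]); c=-V[:3,:3].T@V[:3,3]
    return c,d/np.linalg.norm(d)
def atz(p,px,V,z):
    c,d=ray(p,px,V); return c+d*(z-c[2])/d[2]
def tri(rs):
    A=sum(np.eye(3)-np.outer(d,d) for c,d in rs); b=sum((np.eye(3)-np.outer(d,d))@c for c,d in rs)
    return np.linalg.solve(A,b)
def proj(p,X,V):
    r,_=cv2.Rodrigues(V[:3,:3]); return cv2.projectPoints(np.array(X,float).reshape(-1,3),r,V[:3,3],K(p),np.array(p['dist_coeffs'],float))[0].reshape(-1,2)
def save(p,n,s=1.5):
    cv2.imwrite('pics/'+n,cv2.resize(p['image'][:,:,::-1],None,fx=s,fy=s,interpolation=cv2.INTER_CUBIC))
E
python3 - <<'E'
from h import *
o=bot.get_obs();print({k:np.round(v,3) for k,v in o.items()})
rs={}
for n in ['scene','top']:
    p=imaging.read_camera(n);V=view(p);save(p,n+'0.png')
    print(n,'cam',np.round(-V[:3,:3].T@V[:3,3],3))
    for k in ['stand','platter','rim_point','knob_center','pointer_arm','pad','tip','mug','flat_tin','spice_jar','shaker','scoop']:
        r=nets.spot_point(p,k)
        if r: print(k,[(np.round(a['location'],1),round(a['score'],2)) for a in r[:2]]); rs.setdefault(k,[]).append(ray(p,r[0]['location'],V))
for k,v in rs.items():
    if len(v)==2: print(k,np.round(tri(v),4))
E
```

```text
{'t': np.float64(0.0), 'q': array([ 1.193,  0.478,  0.022,  1.556, -0.011,  1.109, -0.083]), 'joint_vel': array([ 0.001, -0.001,  0.001, -0.   ,  0.   , -0.001,  0.   ]), 'joint_torque': array([-0.0000e+00, -5.9644e+01,  1.6070e+00, -2.8120e+01,  1.2000e-02,
        9.0000e-03, -0.0000e+00]), 'eef_pos': array([ 0.18, -0.65,  0.23]), 'tool_rot': array([-0.   ,  0.796, -0.606, -0.001]), 'contact_force': array([-0.614,  0.44 ,  0.309]), 'torque': array([-0.023,  0.001, -0.013]), 'gripper_width': np.float64(1.006)}
scene cam [-0.32   0.584  0.794]
stand [(array([270.6, 183.4]), 0.74), (array([264.1, 202.4]), 0.71)]
platter [(array([263.5, 203.2]), 0.96), (array([308.3, 214.5]), 0.59)]
rim_point [(array([241.9, 197.5]), 0.69)]
knob_center [(array([273.1, 184.3]), 0.53), (array([262.9, 200.6]), 0.42)]
pointer_arm [(array([269.9, 184.6]), 0.73), (array([225.7, 206.2]), 0.43)]
pad [(array([239.2, 192.7]), 0.43)]
tip [(array([240.8, 194.2]), 0.58), (array([236.2, 192. ]), 0.54)]
mug [(array([352. , 200.4]), 0.88), (array([235.4, 191.9]), 0.44)]
flat_tin [(array([295.6, 182.9]), 0.9)]
spice_ja
[... 350 characters left out ...]
(array([230.8, 187.5]), 0.43)]
pad [(array([243.9, 187.4]), 0.45)]
tip [(array([248.8, 183.9]), 0.4)]
mug [(array([334.4, 230.4]), 0.7)]
flat_tin [(array([318.5, 179.8]), 0.61)]
spice_jar [(array([233. , 166.3]), 0.54)]
shaker [(array([296.5, 224.7]), 0.69)]
scoop [(array([162.1, 216.1]), 0.62)]
stand [ 0.5208 -0.1566  0.0848]
platter [ 0.5445 -0.1448  0.0031]
rim_point [ 0.5325 -0.0592  0.0658]
knob_center [ 0.488  -0.1353  0.1067]
pointer_arm [ 0.4688 -0.0366  0.1681]
pad [ 0.5247 -0.0404  0.0952]
tip [ 0.5409 -0.0574  0.0745]
mug [ 0.3821 -0.3794  0.0045]
flat_tin [ 0.5758 -0.3185 -0.0029]
spice_jar [ 0.6255  0.0071 -0.0143]
shaker [ 0.4146 -0.2306 -0.0145]
scoop [ 0.4276  0.2614 -0.0039]
```

View pics/scene0.png

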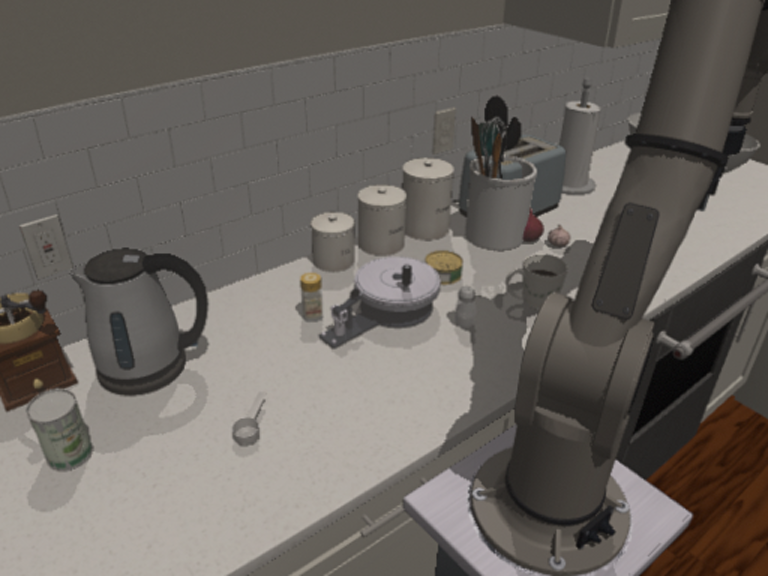

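View pics/top0.png

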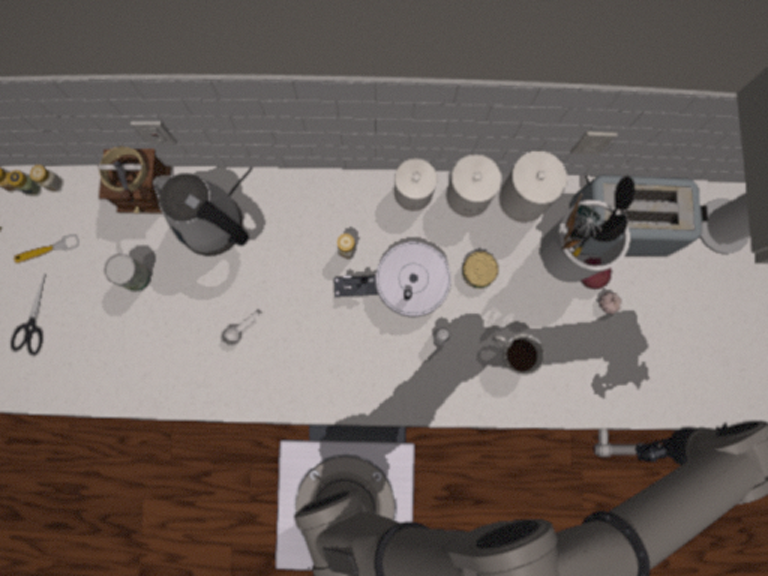

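{"method": "apply_moves", "body": {
  "moves": "1 0 0 -0.06 0 0 -1;1 0 0 -0.06 0 0 -1;1 0 0 -0.06 0 0 -1;1 0 0 -0.06 0 0 -1;1 0 0 -0.06 0 0 -1;1 0 0 -0.06 0 0 -1;1 0 0 -0.06 0 0 -1;1 0 0 -0.06 0 0 -1;1 0 0 -0.06 0 0 -1;1 0 0 -0.06 0 0 -1;1 0 0 -0.06 0 0 -1;1 0 0 -0.06 0 0 -1",
  "force": 30
}}

```text
t: 2.3
eef_pos: [0.1799, -0.6506, 0.3181]
tool_rot: [0.0, 0.974, -0.228, -0.0]
contact_force: [0.2, 1.1, -0.4]
gripper_width: -0.0
```

{"method": "apply_moves", "body": {
  "moves": "1 0 0 -0.02 0 0 -1;1 0 0 -0.02 0 0 -1;1 0 0 -0.02 0 0 -1;1 0 0 -0.02 0 0 -1;1 0 0 -0.02 0 0 -1;1 0 0 -0.02 0 0 -1;1 0 0 -0.02 0 0 -1;1 0 0 -0.02 0 0 -1;1 0 0 0 0 0 -0.4"
}}

```text
t: 3.05
eef_pos: [0.1799, -0.6508, 0.3375]
tool_rot: [0.0, 0.998, 0.063, 0.0]
contact_force: [0.7, 0.3, -0.0]
gripper_width: -0.001
```

{"method": "apply_moves", "body": {
  "moves": "1 0.172 -0.197 0 0 0 0;1 0.172 -0.197 0 0 0 0;1 0.172 -0.197 0 0 0 0;1 0.172 -0.197 0 0 0 0;1 0.172 -0.197 0 0 0 0;1 0.172 -0.197 0 0 0 0;1 0.172 -0.197 0 0 0 0;1 0.172 -0.197 0 0 0 0;1 0.172 -0.197 0 0 0 0;1 0.172 -0.197 0 0 0 0"
}}

```text
t: 3.88
eef_pos: [0.3563, -0.3893, 0.3372]
tool_rot: [0.0, 0.998, 0.061, 0.0]
contact_force: [0.7, 0.2, -1.0]
gripper_width: 0.002
```

{"method": "apply_moves", "body": {
  "moves": "1 0.172 -0.197 0 0 0 0;1 0.172 -0.197 0 0 0 0;1 0.172 -0.197 0 0 0 0;1 0.172 -0.197 0 0 0 0;1 0.172 -0.197 0 0 0 0;1 0.172 -0.197 0 0 0 0;1 0.172 -0.197 0 0 0 0;1 0.172 -0.197 0 0 0 0;1 0.172 -0.197 0 0 0 0;1 0.172 -0.197 0 0 0 0;1 0 0 0 0 0 0"
}}

```text
t: 4.8
eef_pos: [0.5342, -0.1236, 0.3374]
tool_rot: [-0.002, 0.998, 0.066, 0.001]
contact_force: [0.5, 1.4, 0.9]
gripper_width: 0.002
```

```bash
python3 - <<'E'
from h import *
import pickle
o=bot.get_obs();p=imaging.read_camera('wrist');V=view(p,o);save(p,'w1.png')
print(o['t'],np.round(o['eef_pos'],4),np.round(np.array(p['mount']),3).tolist(), p['fx'])
pickle.dump((o,p),open('w1.pkl','wb'))
for k,z in [('platter',.074),('rim_point',.062),('knob_center',.108),('pad',.09),('tip',.075),('pointer_arm',.062)]:
    r=nets.spot_point(p,k)
    for a in r[:2]: print(k,np.round(a['location'],1),round(a['score'],2),np.round(atz(p,a['location'],V,z),4))
E
```

```text
4.8 [ 0.5342 -0.1236  0.3374] [[1.0, 0.001, 0.001, 0.001], [-0.001, 0.947, 0.32, -0.082], [-0.001, -0.32, 0.947, -0.142], [0.0, 0.0, 0.0, 1.0]] 296.58781390356506
platter [254.9 165.3] 0.57 [ 0.5342 -0.1353  0.074 ]
rim_point [264.7 111.1] 0.57 [ 0.5379 -0.0619  0.062 ]
knob_center [227.8 167.9] 0.8 [ 0.4993 -0.1355  0.108 ]
pad [262.   88.1] 0.5 [ 0.5298 -0.0339  0.09  ]
pad [257.8 165.5] 0.26 [ 0.5377 -0.1314  0.09  ]
tip [266.3 108.2] 0.78 [ 0.539  -0.0573  0.075 ]
pointer_arm [264.5  52.1] 0.87 [0.5274 0.01   0.062 ]
```

View pics/w1.png

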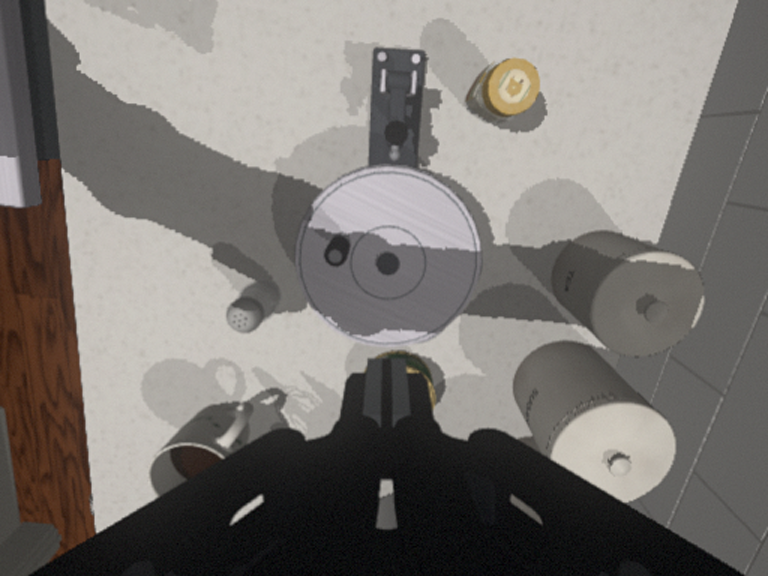

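```bash
python3 - <<'E'
from h import *
import pickle
o,p=pickle.load(open('w1.pkl','rb'));V=view(p,o)
im=p['image'][:,:,::-1]
c=im[20:240,190:330];cv2.imwrite('pics/w1c.png',cv2.resize(c,None,fx=2.7*1,fy=2.7,interpolation=cv2.INTER_CUBIC))
print('hub',atz(p,(258,175.5),V,.076))
for z in(.01,): print([np.round(atz(p,(a/1.5,b/1.5),V,z),4) for a,b in [(374,48),(371,165),(427,50),(418,167)]])
# unwrap top plane to metric
def topmap(z,cx,cy,half=.12,n=600):
    xs=np.linspace(cx+half,cx-half,n);ys=np.linspace(cy+half,cy-half,n)
    Y,X=np.meshgrid(ys,xs);P=np.stack([X,Y,np.full_like(X,z)],-1).reshape(-1,3)
    q=proj(p,P,V).astype(np.float32).reshape(n,n,2)
    return cv2.remap(im,q[...,0],q[...,1],cv2.INTER_CUBIC)
m=topmap(.074,.538,-.145);cv2.imwrite('pics/w1m.png',m)
E
```

```text
hub [ 0.54039626 -0.14881081  0.076     ]
[array([0.5031, 0.0392, 0.01  ]), array([ 0.5133, -0.0662,  0.01  ]), array([0.5528, 0.0442, 0.01  ]), array([ 0.5609, -0.0618,  0.01  ])]
```

View pics/w1c.png

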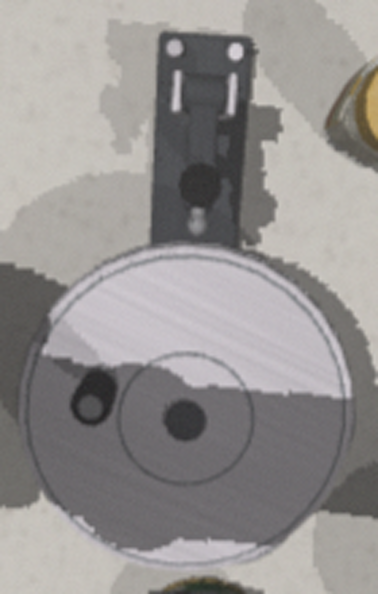

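View pics/w1m.png

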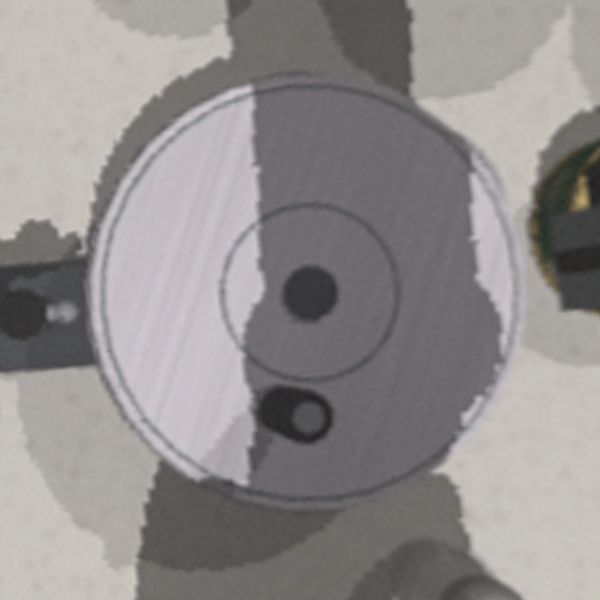

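```bash
python3 - <<'E'
from h import *
import pickle
o,p=pickle.load(open('w1.pkl','rb'));V=view(p,o)
P=np.array([.5272,.0074]);u=np.array([.0854,-.9963])
for t in np.arange(.1,.5,.05):
    c,s=np.cos(t),np.sin(t)
    a=np.r_[P+u*(.046*c-.014*s),.062+.046*s+.014*c]
    b=np.r_[P+u*(.066*c),.062+.066*s]
    print(round(t,2),np.round(a,4),np.round(proj(p,[a,b],V),1).tolist())
print(R.from_quat(np.r_[o['tool_rot'][1:],o['tool_rot'][0]]).as_matrix().round(3))
E
```

```text
0.1 [ 0.531  -0.0368  0.0805] [[262.5, 90.8], [261.4, 107.9]]
0.15 [ 0.5309 -0.0358  0.0827] [[262.6, 90.0], [261.5, 107.7]]
0.2 [ 0.5308 -0.0347  0.0849] [[262.6, 89.0], [261.6, 107.3]]
0.25 [ 0.5307 -0.0336  0.0869] [[262.7, 88.0], [261.6, 106.8]]
0.3 [ 0.5306 -0.0323  0.089 ] [[262.8, 86.8], [261.7, 106.2]]
0.35 [ 0.5305 -0.0309  0.0909] [[262.9, 85.6], [261.8, 105.4]]
0.4 [ 0.5304 -0.0294  0.0928] [[263.0, 84.3], [261.9, 104.5]]
0.45 [ 0.5302 -0.0278  0.0946] [[263.1, 82.8], [262.0, 103.4]]
[[ 0.991  0.132  0.002]
 [ 0.132 -0.991  0.003]
 [ 0.003 -0.003 -1.   ]]
```

{"method": "apply_moves", "body": {
  "moves": "1 0.016 -0.1485 0.1 0 0 0;1 0.016 -0.1485 0.2 0 0 0;1 0.016 -0.1485 0.2 0 0 0;1 0.016 -0.1485 0.2 0 0 0;1 0.016 -0.1485 0.2 0 0 0;1 0 0 0.2 0 0 0;1 0 0 0.2 0 0 0;1 0 0 0.2 0 0 0;1 0 0 0.2 0 0 0;1 0 0 0.07 0 0 0;1 0 0 0 0 0 0"
}}

```text
t: 6.07
eef_pos: [0.5285, -0.0419, 0.1227]
tool_rot: [-0.0, 0.998, 0.061, -0.002]
contact_force: [-0.5, -0.3, -0.2]
gripper_width: -0.005
```

```bash
python3 - <<'E'
from h import *
import pickle
o=bot.get_obs();p=imaging.read_camera('wrist');V=view(p,o);save(p,'w2.png')
print(o['t'],np.round(o['eef_pos'],4),o['contact_force'])
pickle.dump((o,p),open('w2.pkl','wb'))
for k,z in [('pad',.089),('tip',.08),('pointer_arm',.062)]:
    r=nets.spot_point(p,k)
    for a in r[:1]: print(k,np.round(a['location'],1),round(a['score'],2),np.round(atz(p,a['location'],V,z),4))
E
```

```text
6.0667 [ 0.5285 -0.0419  0.1227] [-0.51806932 -0.34793792 -0.22808388]
pad [260.6 215.6] 0.75 [ 0.5302 -0.0333  0.089 ]
tip [264.2 242.6] 0.61 [ 0.5358 -0.0568  0.08  ]
pointer_arm [263.3 144.1] 0.65 [0.527 0.008 0.062]
```

View pics/w2.png

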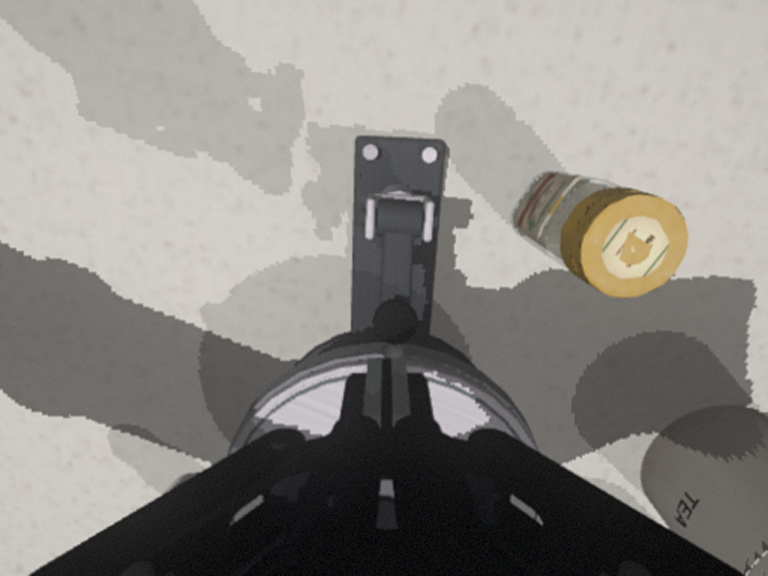

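{"method": "apply_moves", "body": {
  "moves": "1 0.033 -0.062 0 0 0 0;1 0 0 0.06 0 0 0;1 0 0 0.06 0 0 0;1 0 0 0.05 0 0 0;1 0 0 0 0 0 0"
}}

```text
t: 6.68
eef_pos: [0.5319, -0.0334, 0.1025]
tool_rot: [-0.0, 0.998, 0.062, -0.001]
contact_force: [0.0, 0.1, 0.3]
gripper_width: 0.001
```

{"method": "apply_moves", "body": {
  "moves": "1 0 0 0.02 0 0 0;1 0 0 0.02 0 0 0;1 0 0 0.02 0 0 0;1 0 0 0 0 0 0"
}}

```text
t: 7.02
eef_pos: [0.5329, -0.0333, 0.0965]
tool_rot: [-0.0, 0.998, 0.062, -0.0]
contact_force: [0.3, 0.3, 0.6]
gripper_width: -0.002
```

{"method": "apply_moves", "body": {
  "moves": "1 -0.004 0 0.02 0 0 0;1 0 0.002 0.02 0 0 0;1 0 0.004 0.02 0 0 0;1 0 0 0 0 0 0"
}}

```text
t: 7.35
eef_pos: [0.5327, -0.0342, 0.0894]
tool_rot: [0.0, 0.998, 0.061, -0.0]
contact_force: [0.3, 0.0, 1.0]
gripper_width: -0.005
```

{"method": "apply_moves", "body": {
  "moves": "1 0 0.004 0.02 0 0 0;1 0 0.004 0.02 0 0 0;1 0 0.004 0.02 0 0 0;1 0 0 0 0 0 0"
}}

```text
t: 7.68
eef_pos: [0.5328, -0.0356, 0.082]
tool_rot: [-0.0, 0.998, 0.061, -0.0]
contact_force: [-0.5, -0.3, 0.4]
gripper_width: -0.003
```

{"method": "apply_moves", "body": {
  "moves": "1 0 0.003 0.015 0 0 0;1 0 0.003 0.01 0 0 0;1 0 0 0 0 0 0"
}}

```text
t: 7.93
eef_pos: [0.533, -0.0362, 0.0793]
tool_rot: [-0.0, 0.998, 0.062, -0.0]
contact_force: [-0.3, -0.2, 1.7]
gripper_width: 0.001
```

```bash
python3 - <<'E'
from h import *
o=bot.get_obs();p=imaging.read_camera('wrist');save(p,'w3.png')
print(o['t'],np.round(o['eef_pos'],4),o['contact_force'],o['torque'])
c=p['image'][120:300,190:340,::-1];cv2.imwrite('pics/w3c.png',cv2.resize(c,None,fx=3.3,fy=3.3,interpolation=cv2.INTER_CUBIC))
E
```

```text
7.9333 [ 0.533  -0.0362  0.0793] [-0.31730642 -0.22689876  1.74183408] [-0.14330358 -0.01211026 -0.00537736]
```

View pics/w3c.png

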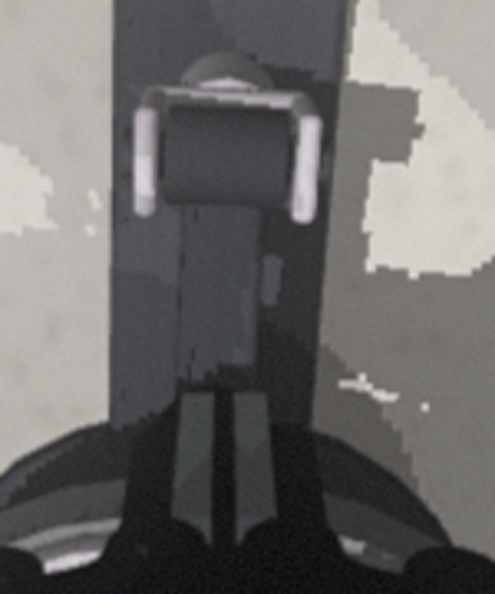

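{"method": "apply_moves", "body": {
  "moves": "1 -0.008 0.003 0.012 0 0 0;1 0 0.002 0.012 0 0 0;1 0 0 0 0 0 0"
}}

```text
t: 8.23
eef_pos: [0.5321, -0.0367, 0.0765]
tool_rot: [-0.0, 0.998, 0.062, 0.0]
contact_force: [0.6, -0.5, 1.3]
gripper_width: -0.001
```

{"method": "apply_moves", "body": {
  "moves": "1 0 0 0.008 0 0 0;1 0 0 0.008 0 0 0;1 0 0 0 0 0 0;1 0 0 0 0 0 0"
}}

```text
t: 8.57
eef_pos: [0.5322, -0.0368, 0.0749]
tool_rot: [0.0, 0.998, 0.062, 0.0]
contact_force: [-0.3, -1.4, 5.2]
gripper_width: -0.0
```

{"method": "apply_moves", "body": {
  "moves": "1 0 0.004 0.008 0 0 0;1 0 0.002 0.008 0 0 0;1 0 0 0 0 0 0;1 0 0 0 0 0 0"
}}

```text
t: 8.9
eef_pos: [0.5322, -0.0368, 0.0733]
tool_rot: [-0.0, 0.998, 0.062, 0.0]
contact_force: [-2.2, 1.6, 9.3]
gripper_width: 0.003
```

{"method": "apply_moves", "body": {
  "moves": "1 0 0 0.006 0 0 0;1 0 0 0 0 0 0;1 0 0 0 0 0 0"
}}

```text
t: 9.15
eef_pos: [0.5323, -0.0368, 0.0727]
tool_rot: [-0.0, 0.998, 0.062, 0.0]
contact_force: [-2.4, 1.2, 10.3]
gripper_width: 0.001
```

{"method": "apply_moves", "body": {
  "moves": "1 0 0 -0.05 0 0 0;1 0 0 -0.15 0 0 0;1 0 0 -0.2 0 0 0;1 0 0.12 -0.2 0 0 0;1 0 0.15 -0.2 0 0 0;1 0 0.15 -0.2 0 0 0;1 0 0.15 -0.2 0 0 0;1 0 0 -0.15 0 0 0;-1 0 0 0 0 0 0;-1 0 0 0 0 0 0"
}}

```text
t: 9.98
eef_pos: [0.5407, -0.1054, 0.2345]
tool_rot: [0.0, 0.998, 0.061, 0.001]
contact_force: [-1.2, 0.6, 0.4]
gripper_width: 0.275
```

```bash
python3 - <<'E'
from h import *
import pickle
o=bot.get_obs();p=imaging.read_camera('wrist');V=view(p,o);save(p,'w4.png')
print(o['t'],np.round(o['eef_pos'],4),o['contact_force'])
pickle.dump((o,p),open('w4.pkl','wb'))
for k,z in [('platter',.074),('rim_point',.062),('knob_center',.108),('pad',.076),('tip',.062),('pointer_arm',.062)]:
    r=nets.spot_point(p,k)
    for a in r[:1]: print(k,np.round(a['location'],1),round(a['score'],2),np.round(atz(p,a['location'],V,z),4))
c=p['image'][:240,150:370,::-1];cv2.imwrite('pics/w4c.png',cv2.resize(c,None,fx=2.4,fy=2.4,interpolation=cv2.INTER_CUBIC))
E
```

```text
9.9833 [ 0.5407 -0.1054  0.2345] [-1.16129302  0.57822993  0.36517452]
platter [250.3 192.6] 0.71 [ 0.5366 -0.1245  0.074 ]
rim_point [257.4 131.6] 0.81 [ 0.5364 -0.0609  0.062 ]
knob_center [208.6 206.5] 0.56 [ 0.4975 -0.1322  0.108 ]
pad [253.4 112.4] 0.87 [ 0.53   -0.0414  0.076 ]
tip [257.1 132. ] 0.66 [ 0.5361 -0.0613  0.062 ]
pointer_arm [257.6  60.5] 0.69 [0.5282 0.0065 0.062 ]
```

View pics/w4c.png

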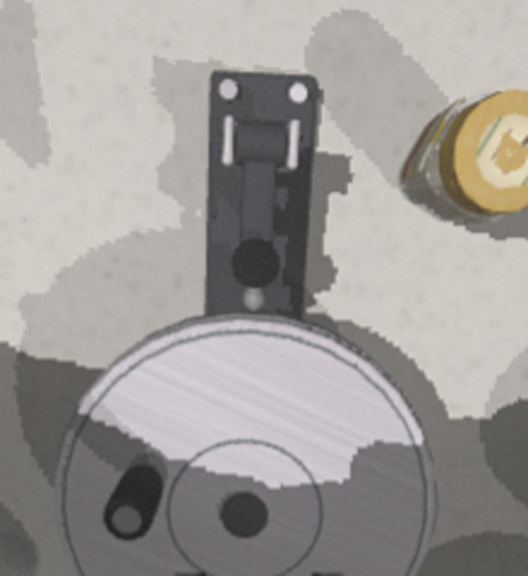

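```bash
python3 - <<'E'
from h import *
import pickle
for f,k,h in [('w4.pkl',(202.1,216.3),(251.7,214.2)),('w1.pkl',(223.3,170),(258.3,175.6))]:
    o,p=pickle.load(open(f,'rb'));V=view(p,o)
    a=atz(p,k,V,.1275);b=atz(p,h,V,.076);print(a,b,np.linalg.norm((a-b)[:2]),np.degrees(np.arctan2(*(b-a)[[1,0]])))
E
```

```text
[ 0.49480242 -0.1345401   0.1275    ] [ 0.54096449 -0.14836566  0.076     ] 0.048188001772715795 -16.672979492441378
[ 0.49543437 -0.13394511  0.1275    ] [ 0.54083358 -0.14889905  0.076     ] 0.04779862348045621 -18.231243057332456
```

{"method": "apply_moves", "body": {
  "moves": "-0.15 -0.137 0.064 0 0 0 0;-0.15 -0.135 0.063 0 0 0 0;-0.15 -0.135 0.063 0 0 0 0;-0.15 0 0 0 0 0 0;-0.15 0 0 0.2 0 0 0;-0.15 0 0 0.2 0 0 0;-0.15 0 0 0.2 0 0 0;-0.15 0 0 0 0 0 0;-0.15 0 0 0 0 0 0"
}}

```text
t: 11.08
eef_pos: [0.4945, -0.1333, 0.1613]
tool_rot: [-0.001, 0.998, 0.062, -0.001]
contact_force: [0.4, -0.2, 1.2]
gripper_width: 0.575
```

{"method": "apply_moves", "body": {
  "moves": "-0.15 0 0 0.12 0 0 0;-0.15 0 0 0.12 0 0 0;-0.15 0 0 0.12 0 0 0;-0.15 0 0 0.12 0 0 0;-0.15 0 0 0.12 0 0 0;-0.15 0 0 0 0 0 0"
}}

```text
t: 11.58
eef_pos: [0.4948, -0.1338, 0.0895]
tool_rot: [-0.0, 0.998, 0.062, -0.001]
contact_force: [-1.1, 0.6, 0.0]
gripper_width: 0.578
```

{"method": "apply_moves", "body": {
  "moves": "0.3 0 0 0 0 0 0;1 0 0 0 0 0 0;1 0 0 0 0 0 0;1 0 0 0 0 0 0;1 0 0 0 0 0 0;1 0 0 0 0 0 0;1 0 0 0 0 0 0",
  "force": 25
}}

```text
t: 12.17
eef_pos: [0.4947, -0.1338, 0.0915]
tool_rot: [0.0, 0.998, 0.062, -0.0]
contact_force: [-5.1, 1.4, 5.2]
gripper_width: 0.214
```

```bash
python3 - <<'E'
from h import *
import pickle
o=bot.get_obs();p=imaging.read_camera('wrist');V=view(p,o);save(p,'w5.png')
print(o['t'],np.round(o['eef_pos'],4),o['contact_force'],o['gripper_width'])
E
```

```text
12.1667 [ 0.4947 -0.1338  0.0915] [-5.09014033  1.44892439  5.15733639] 0.21411137870136862
```

View pics/w5.png

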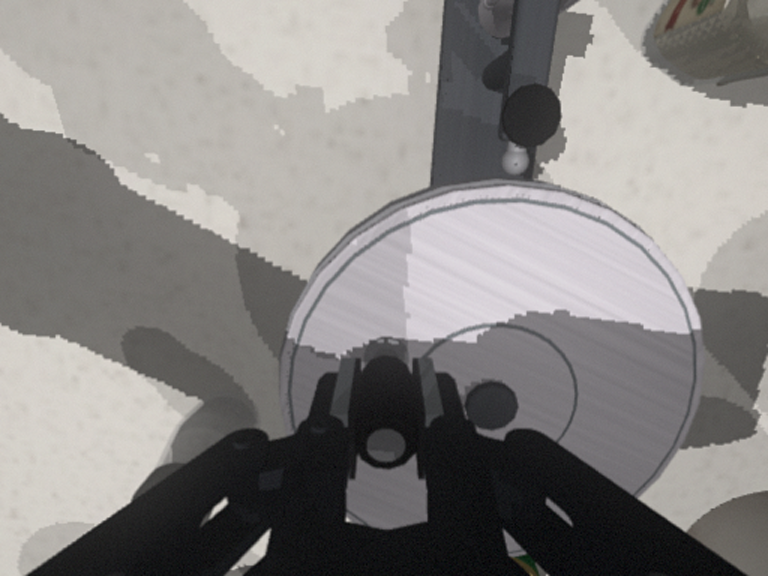

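```bash
python3 - <<'E'
from h import *
import pickle
ims=[]
for f in ['w1.pkl','w4.pkl']:
    o,p=pickle.load(open(f,'rb'));V=view(p,o)
    best=None
    C=np.array([.541,-.1487]); z=.066
    th=np.radians(np.arange(0,360,.5)); r=np.linspace(.080,.100,201)
    T,Rr=np.meshgrid(th,r)
    P=np.stack([C[0]+Rr*np.cos(T),C[1]+Rr*np.sin(T),np.full_like(T,z)],-1)
    q=proj(p,P.reshape(-1,3),V).astype(np.float32).reshape(*T.shape,2)
    m=cv2.remap(p['image'][:,:,::-1],q[...,0],q[...,1],cv2.INTER_CUBIC)
    ims.append(m)
cv2.imwrite('pics/pol.png',np.vstack([ims[0],ims[1]]))
E
```

```text
(no output)
```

View pics/pol.png

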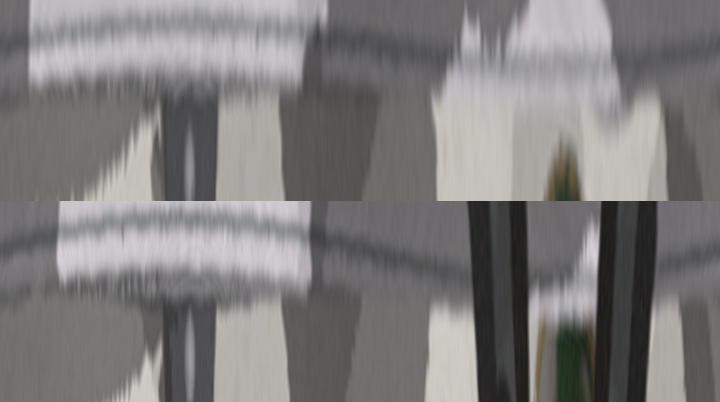

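{"method": "apply_moves", "body": {
  "moves": "1 -0.008 0 -0.01 0 0 0;1 0 0 0 0 0 0;1 0 0 0 0 0 0"
}}

```text
t: 12.47
eef_pos: [0.4943, -0.1344, 0.0917]
tool_rot: [0.0, 0.998, 0.061, 0.0]
contact_force: [0.0, -0.5, -3.4]
gripper_width: 0.215
```

```bash
cat > tab.py <<'E'
from h import *
import sys
def tab(p0,C,a0,a1,step,per,r=.048):
    # from measured p0 (abs) along circle; first row absorbs offset
    o=bot.get_obs();M=rot(o['tool_rot'])
    n=int(round((a1-a0)/step)); pos=np.array(p0,float); rows=[]
    for i in range(1,n+1):
        a=np.radians(a0+(a1-a0)*i/n)
        t=np.array([C[0]+r*np.cos(a),C[1]+r*np.sin(a),0]); d=t-np.r_[pos,0]
        e=np.round(np.array([M[:2,0]@d[:2],M[:2,1]@d[:2]])/.12,3)
        pos=pos+(M[:2,:2]@e)*.12
        rows.append((a0+(a1-a0)*i/n,'1 %.3f %.3f 0 0 0 0'%tuple(e)))
    for i in range(0,n,per): print(round(rows[min(i+per,n)-1][0],1),';'.join(x[1] for x in rows[i:i+per]))
E
python3 - <<'E'
from tab import *
tab([.4943,-.1344],[.5403,-.1487],162.7,318.7,3,4)
E
```

```text
174.7 1 -0.007 0.020 0 0 0 0;1 -0.007 0.019 0 0 0 0;1 -0.006 0.020 0 0 0 0;1 -0.005 0.021 0 0 0 0
186.7 1 -0.004 0.020 0 0 0 0;1 -0.003 0.021 0 0 0 0;1 -0.001 0.021 0 0 0 0;1 -0.001 0.021 0 0 0 0
198.7 1 0.000 0.021 0 0 0 0;1 0.002 0.021 0 0 0 0;1 0.002 0.020 0 0 0 0;1 0.004 0.021 0 0 0 0
210.7 1 0.005 0.020 0 0 0 0;1 0.006 0.021 0 0 0 0;1 0.007 0.019 0 0 0 0;1 0.007 0.020 0 0 0 0
222.7 1 0.009 0.019 0 0 0 0;1 0.010 0.018 0 0 0 0;1 0.011 0.018 0 0 0 0;1 0.012 0.017 0 0 0 0
234.7 1 0.012 0.017 0 0 0 0;1 0.014 0.016 0 0 0 0;1 0.014 0.015 0 0 0 0;1 0.015 0.015 0 0 0 0
246.7 1 0.016 0.014 0 0 0 0;1 0.017 0.012 0 0 0 0;1 0.017 0.012 0 0 0 0;1 0.018 0.011 0 0 0 0
258.7 1 0.018 0.011 0 0 0 0;1 0.019 0.009 0 0 0 0;1 0.019 0.008 0 0 0 0;1 0.020 0.007 0 0 0 0
270.7 1 0.020 0.006 0 0 0 0;1 0.020 0.005 0 0 0 0;1 0.021 0.004 0 0 0 0;1 0.021 0.003 0 0 0 0
282.7 1 0.021 0.002 0 0 0 0;1 0.020 0.000 0 0 0 0;1 0.021 -0.000 0 0 0 0;1 0.021 -0.002 0 0 0 0
294.7 1 0.021 -0.002 0 0 0 0;1 0.021 -0.004 0 0 0 0;1 0.020 -0.005 0 0 0 0;1 0.020 -0.006 0 0 0 0
306.7 1 0.020 -0.006 0 0 0 0;1 0.019 -0.008 0 0 0 0;1 0.019 -0.009 0 0 0 0;1 0.019 -0.010 0 0 0 0
318.7 1 0.018 -0.011 0 0 0 0;1 0.017 -0.012 0 0 0 0;1 0.017 -0.012 0 0 0 0;1 0.016 -0.014 0 0 0 0
```

{"method": "apply_moves", "body": {
  "moves": "1 -0.007 0.020 0.005 0 0 0;1 -0.007 0.019 0 0 0 0;1 -0.006 0.020 0 0 0 0;1 -0.005 0.021 0 0 0 0"
}}

```text
t: 12.8
eef_pos: [0.4922, -0.1441, 0.0916]
tool_rot: [0.0, 0.998, 0.062, -0.0]
contact_force: [-2.7, 1.5, 6.9]
gripper_width: 0.213
```

{"method": "apply_moves", "body": {
  "moves": "1 -0.004 0.020 0 0 0 0;1 -0.003 0.021 0 0 0 0;1 -0.001 0.021 0 0 0 0;1 -0.001 0.021 0 0 0 0"
}}

```text
t: 13.13
eef_pos: [0.4922, -0.1545, 0.0916]
tool_rot: [0.0, 0.998, 0.061, -0.0]
contact_force: [-3.7, 0.8, 6.7]
gripper_width: 0.214
```

{"method": "apply_moves", "body": {
  "moves": "1 0.000 0.021 0 0 0 0;1 0.002 0.021 0 0 0 0;1 0.002 0.020 0 0 0 0;1 0.004 0.021 0 0 0 0"
}}

```text
t: 13.47
eef_pos: [0.4944, -0.1646, 0.0916]
tool_rot: [0.001, 0.998, 0.061, -0.0]
contact_force: [-3.7, 0.5, 6.0]
gripper_width: 0.213
```

{"method": "apply_moves", "body": {
  "moves": "1 0.003 0.020 -0.003 0 0 0;1 0.006 0.021 0 0 0 0;1 0.007 0.019 0 0 0 0;1 0.007 0.020 0 0 0 0"
}}

```text
t: 13.8
eef_pos: [0.4986, -0.1737, 0.0916]
tool_rot: [0.0, 0.998, 0.061, 0.0]
contact_force: [-2.6, -0.9, 5.8]
gripper_width: 0.213
```

{"method": "apply_moves", "body": {
  "moves": "1 0.009 0.019 0 0 0 0;1 0.010 0.018 0 0 0 0;1 0.011 0.018 0 0 0 0;1 0.012 0.017 0 0 0 0"
}}

```text
t: 14.13
eef_pos: [0.5047, -0.182, 0.0916]
tool_rot: [0.001, 0.998, 0.061, 0.0]
contact_force: [-3.7, -1.8, 5.2]
gripper_width: 0.213
```

{"method": "apply_moves", "body": {
  "moves": "1 0.012 0.017 0 0 0 0;1 0.014 0.016 0 0 0 0;1 0.014 0.015 0 0 0 0;1 0.015 0.015 0 0 0 0"
}}

```text
t: 14.47
eef_pos: [0.5124, -0.1887, 0.0917]
tool_rot: [0.001, 0.998, 0.061, 0.0]
contact_force: [-1.9, -1.8, 6.2]
gripper_width: 0.212
```

{"method": "apply_moves", "body": {
  "moves": "1 0.016 0.014 0 0 0 0;1 0.017 0.012 0 0 0 0;1 0.017 0.012 0 0 0 0;1 0.018 0.011 0 0 0 0"
}}

```text
t: 14.8
eef_pos: [0.5214, -0.1937, 0.0917]
tool_rot: [0.001, 0.998, 0.061, 0.0]
contact_force: [-1.6, -1.0, 5.8]
gripper_width: 0.214
```

{"method": "apply_moves", "body": {
  "moves": "1 0.018 0.011 0 0 0 0;1 0.019 0.009 0 0 0 0;1 0.019 0.008 0 0 0 0;1 0.020 0.007 0 0 0 0"
}}

```text
t: 15.13
eef_pos: [0.5307, -0.1964, 0.0917]
tool_rot: [0.001, 0.998, 0.061, 0.0]
contact_force: [-2.0, -1.5, 5.8]
gripper_width: 0.215
```

{"method": "apply_moves", "body": {
  "moves": "1 0.020 0.006 0 0 0 0;1 0.020 0.005 0 0 0 0;1 0.021 0.004 0 0 0 0;1 0.021 0.003 0 0 0 0"
}}

```text
t: 15.47
eef_pos: [0.5413, -0.1974, 0.0916]
tool_rot: [0.001, 0.998, 0.061, 0.001]
contact_force: [0.3, -3.0, 5.9]
gripper_width: 0.216
```

{"method": "apply_moves", "body": {
  "moves": "1 0.021 0.002 -0.002 0 0 0;1 0.020 0 0 0 0 0"
}}

```text
t: 15.63
eef_pos: [0.546, -0.197, 0.0916]
tool_rot: [0.001, 0.998, 0.061, 0.0]
contact_force: [-0.9, -2.7, 4.8]
gripper_width: 0.211
```

{"method": "apply_moves", "body": {
  "moves": "1 0.021 0 0 0 0 0;1 0.021 -0.002 0 0 0 0"
}}

```text
t: 15.8
eef_pos: [0.551, -0.196, 0.0916]
tool_rot: [0.001, 0.998, 0.061, 0.001]
contact_force: [-0.1, -3.2, 4.5]
gripper_width: 0.214
```

{"method": "apply_moves", "body": {
  "moves": "1 0.021 -0.002 0 0 0 0;1 0.021 -0.004 0 0 0 0"
}}

```text
t: 15.97
eef_pos: [0.5561, -0.1945, 0.0917]
tool_rot: [0.0, 0.998, 0.061, 0.001]
contact_force: [0.4, -3.8, 4.7]
gripper_width: 0.21
```

{"method": "apply_moves", "body": {
  "moves": "1 0.020 -0.005 0 0 0 0;1 0.020 -0.006 0 0 0 0"
}}

```text
t: 16.13
eef_pos: [0.5607, -0.1926, 0.0917]
tool_rot: [0.0, 0.998, 0.061, 0.001]
contact_force: [1.5, -4.1, 4.9]
gripper_width: 0.216
```

{"method": "apply_moves", "body": {
  "moves": "1 0.020 -0.006 0 0 0 0;1 0.019 -0.008 0 0 0 0"
}}

```text
t: 16.3
eef_pos: [0.5645, -0.1905, 0.0916]
tool_rot: [0.001, 0.998, 0.061, -0.0]
contact_force: [-3.8, -5.1, 9.5]
gripper_width: 0.213
```

{"method": "apply_moves", "body": {
  "moves": "1 0.019 -0.009 0 0 0 0;1 0.019 -0.010 0 0 0 0"
}}

```text
t: 16.47
eef_pos: [0.567, -0.189, 0.0916]
tool_rot: [0.001, 0.998, 0.061, -0.002]
contact_force: [-7.7, -7.1, 14.0]
gripper_width: 0.216
```

{"method": "apply_moves", "body": {
  "moves": "1 0.018 -0.011 0 0 0 0;1 0.017 -0.012 0 0 0 0"
}}

```text
t: 16.63
eef_pos: [0.5701, -0.1866, 0.0916]
tool_rot: [0.002, 0.998, 0.06, -0.002]
contact_force: [-8.5, -9.0, 13.6]
gripper_width: 0.217
```

{"method": "apply_moves", "body": {
  "moves": "1 0.017 -0.012 0 0 0 0;1 0.016 -0.014 0 0 0 0"
}}

```text
t: 16.8
eef_pos: [0.5741, -0.183, 0.0916]
tool_rot: [0.002, 0.998, 0.06, -0.002]
contact_force: [-4.6, -7.4, 10.6]
gripper_width: 0.212
```

```bash
python3 - <<'E'
from tab import *
tab([.5403+.048*np.cos(np.radians(318.7)),-.1487+.048*np.sin(np.radians(318.7))],[.5403,-.1487],318.7,378.7,3,2)
E
```

```text
324.7 1 0.015 -0.014 0 0 0 0;1 0.015 -0.015 0 0 0 0
330.7 1 0.013 -0.016 0 0 0 0;1 0.013 -0.017 0 0 0 0
336.7 1 0.012 -0.017 0 0 0 0;1 0.011 -0.018 0 0 0 0
342.7 1 0.010 -0.018 0 0 0 0;1 0.009 -0.019 0 0 0 0
348.7 1 0.008 -0.020 0 0 0 0;1 0.007 -0.019 0 0 0 0
354.7 1 0.006 -0.020 0 0 0 0;1 0.005 -0.021 0 0 0 0
360.7 1 0.004 -0.020 0 0 0 0;1 0.003 -0.021 0 0 0 0
366.7 1 0.002 -0.021 0 0 0 0;1 0.000 -0.021 0 0 0 0
372.7 1 -0.000 -0.021 0 0 0 0;1 -0.002 -0.021 0 0 0 0
378.7 1 -0.002 -0.020 0 0 0 0;1 -0.004 -0.021 0 0 0 0
```

{"method": "apply_moves", "body": {
  "moves": "1 0.015 -0.014 0 0 0 0;1 0.015 -0.015 0 0 0 0"
}}

```text
t: 16.97
eef_pos: [0.5792, -0.1769, 0.0917]
tool_rot: [0.0, 0.998, 0.061, 0.0]
contact_force: [0.5, -1.3, 5.3]
gripper_width: 0.216
```

{"method": "apply_moves", "body": {
  "moves": "1 0.013 -0.016 0 0 0 0;1 0.013 -0.017 0 0 0 0"
}}

```text
t: 17.13
eef_pos: [0.5827, -0.1711, 0.0917]
tool_rot: [-0.0, 0.998, 0.062, 0.001]
contact_force: [2.1, -1.1, 5.5]
gripper_width: 0.21
```

{"method": "apply_moves", "body": {
  "moves": "1 0.012 -0.017 0 0 0 0;1 0.011 -0.018 0 0 0 0"
}}

```text
t: 17.3
eef_pos: [0.5847, -0.1667, 0.0916]
tool_rot: [-0.0, 0.998, 0.062, 0.001]
contact_force: [0.3, -1.4, 5.8]
gripper_width: 0.213
```

```bash
cat > dat.txt <<'E'
.4943 -.1344 0 -.5
.4922 -.1441 -2.7 1.5
.4922 -.1545 -3.7 .8
.4944 -.1646 -3.7 .5
.4986 -.1737 -2.6 -.9
.5047 -.182 -3.7 -1.8
.5124 -.1887 -1.9 -1.8
.5214 -.1937 -1.6 -1.0
.5307 -.1964 -2.0 -1.5
.5413 -.1974 .3 -3
.546 -.197 -.9 -2.7
.551 -.196 -.1 -3.2
.5561 -.1945 .4 -3.8
.5607 -.1926 1.5 -4.1
.5645 -.1905 -3.8 -5.1
.567 -.189 -7.7 -7.1
.5701 -.1866 -8.5 -9
.5741 -.183 -4.6 -7.4
E
python3 - <<'E'
from h import *
from scipy.optimize import least_squares
d=np.loadtxt('dat.txt')
s=least_squares(lambda c:np.hypot(d[:,0]-c[0],d[:,1]-c[1])-c[2],[.541,-.149,.048]);C=s.x;print(C.round(5),(s.fun*1e3).round(2))
o=bot.get_obs();d=np.vstack([d,np.r_[o['eef_pos'][:2],o['contact_force'][:2]]])
for x,y,fx,fy in d:
    a=np.arctan2(y-C[1],x-C[0]);t=[-np.sin(a),np.cos(a)];print(round(np.degrees(a)%360,1),'tan',round(fx*t[0]+fy*t[1],1),'rad',round(fx*np.cos(a)+fy*np.sin(a),1))
E
```

```text
[ 0.53988 -0.14939  0.04796] [ 0.02  0.01 -0.01 -0.01 -0.05  0.01  0.    0.05 -0.06  0.07  0.04 -0.04
 -0.02  0.   -0.04  0.04 -0.02  0.  ]
161.8 tan 0.5 rad -0.2
173.7 tan -1.2 rad 2.8
186.1 tan -1.2 rad 3.6
198.5 tan -1.6 rad 3.4
210.5 tan -0.5 rad 2.7
222.8 tan -1.2 rad 3.9
235.0 tan -0.5 rad 2.6
247.4 tan -1.1 rad 1.5
259.0 tan -1.7 rad 1.9
271.7 tan 0.2 rad 3.0
277.3 tan -1.2 rad 2.6
283.4 tan -0.8 rad 3.1
289.8 tan -0.9 rad 3.7
295.7 tan -0.4 rad 4.3
300.9 tan -5.9 rad 2.4
304.4 tan -10.4 rad 1.5
309.1 tan -12.3 rad 1.6
315.5 tan -8.5 rad 1.9
338.8 tan -1.2 rad 0.8
```

```bash
python3 - <<'E'
from tab import *
C=[.53988,-.14939]
def pt(a): return [C[0]+.048*np.cos(np.radians(a)),C[1]+.048*np.sin(np.radians(a))]
tab(pt(338.8),C,338.8,326.8,-3,4)
tab(pt(326.8),C,326.8,286.8,-2,2)
E
```

```text
326.8 1 -0.010 0.018 0 0 0 0;1 -0.012 0.018 0 0 0 0;1 -0.012 0.017 0 0 0 0;1 -0.013 0.016 0 0 0 0
322.8 1 -0.009 0.010 0 0 0 0;1 -0.010 0.011 0 0 0 0
318.8 1 -0.010 0.009 0 0 0 0;1 -0.010 0.010 0 0 0 0
314.8 1 -0.011 0.009 0 0 0 0;1 -0.010 0.009 0 0 0 0
310.8 1 -0.012 0.008 0 0 0 0;1 -0.011 0.008 0 0 0 0
306.8 1 -0.012 0.008 0 0 0 0;1 -0.012 0.007 0 0 0 0
302.8 1 -0.012 0.006 0 0 0 0;1 -0.013 0.007 0 0 0 0
298.8 1 -0.012 0.006 0 0 0 0;1 -0.013 0.005 0 0 0 0
294.8 1 -0.013 0.005 0 0 0 0;1 -0.013 0.004 0 0 0 0
290.8 1 -0.014 0.004 0 0 0 0;1 -0.013 0.004 0 0 0 0
286.8 1 -0.014 0.003 0 0 0 0;1 -0.014 0.003 0 0 0 0
```

{"method": "apply_moves", "body": {
  "moves": "1 -0.010 0.018 0 0 0 0;1 -0.012 0.018 0 0 0 0;1 -0.012 0.017 0 0 0 0;1 -0.013 0.016 0 0 0 0"
}}

```text
t: 17.63
eef_pos: [0.5797, -0.1761, 0.0916]
tool_rot: [-0.0, 0.998, 0.062, 0.0]
contact_force: [1.1, -1.1, 7.2]
gripper_width: 0.216
```

{"method": "apply_moves", "body": {
  "moves": "1 -0.009 0.010 0 0 0 0;1 -0.010 0.011 0 0 0 0"
}}

```text
t: 17.8
eef_pos: [0.5778, -0.1789, 0.0917]
tool_rot: [-0.0, 0.998, 0.062, 0.001]
contact_force: [4.3, 1.8, 4.7]
gripper_width: 0.212
```

{"method": "apply_moves", "body": {
  "moves": "1 -0.010 0.009 0 0 0 0;1 -0.010 0.010 0 0 0 0"
}}

```text
t: 17.97
eef_pos: [0.5768, -0.18, 0.0917]
tool_rot: [-0.001, 0.998, 0.062, 0.002]
contact_force: [6.4, 4.8, 2.5]
gripper_width: 0.214
```

{"method": "apply_moves", "body": {
  "moves": "1 -0.011 0.009 0 0 0 0;1 -0.010 0.009 0 0 0 0"
}}

```text
t: 18.13
eef_pos: [0.5754, -0.1816, 0.0917]
tool_rot: [-0.001, 0.998, 0.063, 0.003]
contact_force: [9.1, 5.9, -0.4]
gripper_width: 0.214
```

{"method": "apply_moves", "body": {
  "moves": "1 -0.012 0.008 0 0 0 0;1 -0.011 0.008 0 0 0 0"
}}

```text
t: 18.3
eef_pos: [0.5737, -0.1834, 0.0917]
tool_rot: [-0.002, 0.998, 0.063, 0.003]
contact_force: [11.7, 4.7, -1.5]
gripper_width: 0.215
```

{"method": "apply_moves", "body": {
  "moves": "1 -0.012 0.008 0 0 0 0;1 -0.012 0.007 0 0 0 0"
}}

```text
t: 18.47
eef_pos: [0.5714, -0.1856, 0.0917]
tool_rot: [-0.001, 0.998, 0.063, 0.004]
contact_force: [11.0, 4.4, -2.5]
gripper_width: 0.215
```

{"method": "apply_moves", "body": {
  "moves": "1 -0.012 0.006 0 0 0 0;1 -0.013 0.007 0 0 0 0"
}}

```text
t: 18.63
eef_pos: [0.568, -0.1883, 0.0917]
tool_rot: [-0.001, 0.998, 0.063, 0.003]
contact_force: [7.9, 2.2, -0.0]
gripper_width: 0.212
```

{"method": "apply_moves", "body": {
  "moves": "1 -0.012 0.006 0 0 0 0;1 -0.013 0.005 0 0 0 0"
}}

```text
t: 18.8
eef_pos: [0.5633, -0.1913, 0.0916]
tool_rot: [-0.0, 0.998, 0.062, 0.001]
contact_force: [1.0, 0.2, 7.1]
gripper_width: 0.218
```

{"method": "apply_moves", "body": {
  "moves": "1 -0.013 0.005 0 0 0 0;1 -0.013 0.004 0 0 0 0"
}}

```text
t: 18.97
eef_pos: [0.559, -0.1935, 0.0916]
tool_rot: [0.0, 0.998, 0.062, -0.0]
contact_force: [-0.1, -0.0, 8.9]
gripper_width: 0.213
```

{"method": "apply_moves", "body": {
  "moves": "1 -0.014 0.004 0 0 0 0;1 -0.013 0.004 0 0 0 0"
}}

```text
t: 19.13
eef_pos: [0.5559, -0.1947, 0.0916]
tool_rot: [-0.0, 0.998, 0.062, -0.0]
contact_force: [1.7, 1.1, 8.0]
gripper_width: 0.21
```

{"method": "apply_moves", "body": {
  "moves": "1 -0.014 0.003 0 0 0 0;1 -0.014 0.003 0 0 0 0;1 0 0 0 0 0 0"
}}

```text
t: 19.38
eef_pos: [0.552, -0.1959, 0.0916]
tool_rot: [-0.0, 0.998, 0.061, -0.001]
contact_force: [-1.6, 1.4, 11.1]
gripper_width: 0.215
```

```bash
cat > fit.py <<'E'
from h import *
from scipy.optimize import least_squares
C=[.53988,-.14939]
f=[(.551,-.196,-.1,-3.2),(.5561,-.1945,.4,-3.8),(.5607,-.1926,1.5,-4.1),(.5645,-.1905,-3.8,-5.1),(.567,-.189,-7.7,-7.1),(.5701,-.1866,-8.5,-9),(.5741,-.183,-4.6,-7.4),(.5792,-.1769,.5,-1.3),(.5827,-.1711,2.1,-1.1),(.5847,-.1667,.3,-1.4)]
b=[(.5797,-.1761,1.1,-1.1),(.5778,-.1789,4.3,1.8),(.5768,-.18,6.4,4.8),(.5754,-.1816,9.1,5.9),(.5737,-.1834,11.7,4.7),(.5714,-.1856,11,4.4),(.568,-.1883,7.9,2.2),(.5633,-.1913,1,.2),(.559,-.1935,-.1,0),(.5559,-.1947,1.7,1.1)]
rows=[]
for s,L in((1,f),(-1,b)):
    for x,y,fx,fy in L:
        a=np.arctan2(y-C[1],x-C[0]);rows.append((np.degrees(a)%360,-fx*-np.sin(a)-fy*np.cos(a),s))
d=np.array(rows)
def model(q,d):
    th0,f0,mu,k,bias=q
    x=np.radians(d[:,0]-th0);w=np.radians(14)
    h=np.where(abs(x)<w,2*(1+np.cos(np.pi*x/w)),0);dh=np.where(abs(x)<w,-2*np.pi/w*np.sin(np.pi*x/w),0)
    N=np.where(h>1,k*(h-1)+np.minimum(h-1,.2)*10,0)
    return d[:,2]*(f0+mu*N*.09/.048)+N*dh/48+bias
s=least_squares(lambda q:model(q,d)-d[:,1],[308,.6,.3,3,0]);q=s.x
J=np.linalg.inv(s.jac.T@s.jac)*np.mean(s.fun**2);print(q.round(2),np.sqrt(np.diag(J)).round(2))
for r,m in zip(d,model(q,d)): print(r.round(1),round(m,1))
E
python3 fit.py
```

```text
[3.1147e+02 1.3900e+00 1.5100e+00 5.1000e-01 8.0000e-02] [0.13 0.4  0.4  0.35 0.32]
[283.4   0.8   1. ] 1.5
[289.8   0.9   1. ] 1.5
[295.7   0.4   1. ] 1.5
[300.9   5.9   1. ] 1.5
[304.4  10.4   1. ] 9.9
[309.1  12.3   1. ] 12.0
[315.5   8.5   1. ] 9.1
[325.    0.8   1. ] 1.5
[333.1   0.    1. ] 1.5
[338.9   1.2   1. ] 1.5
[ 3.261e+02  3.000e-01 -1.000e+00] -1.3
[322.1  -4.1  -1. ] -1.3
[320.3  -7.8  -1. ] -7.7
[317.8 -10.5  -1. ] -10.3
[314.8 -11.6  -1. ] -11.8
[311.  -11.2  -1. ] -11.2
[305.9  -7.7  -1. ] -7.9
[299.2  -1.   -1. ] -1.3
[ 2.934e+02  1.000e-01 -1.000e+00] -1.3
[289.5  -2.   -1. ] -1.3
```

```bash
python3 - <<'E'
from tab import *
C=[.53988,-.14939]
o=bot.get_obs();p=o['eef_pos'];a=np.degrees(np.arctan2(p[1]-C[1],p[0]-C[0]))%360;print(a,np.hypot(p[1]-C[1],p[0]-C[0]))
tab(p[:2],C,a,311.8,(311.8-a)/12,4)
tab([C[0]+.048*np.cos(np.radians(311.8)),C[1]+.048*np.sin(np.radians(311.8))],C,311.8,316.8,1,1)
E
```

```text
284.67485512933865 0.0480315160496671
293.7 1 0.016 -0.003 0 0 0 0;1 0.015 -0.003 0 0 0 0;1 0.015 -0.003 0 0 0 0;1 0.016 -0.005 0 0 0 0
302.8 1 0.015 -0.004 0 0 0 0;1 0.014 -0.006 0 0 0 0;1 0.015 -0.006 0 0 0 0;1 0.014 -0.006 0 0 0 0
311.8 1 0.014 -0.007 0 0 0 0;1 0.014 -0.008 0 0 0 0;1 0.014 -0.008 0 0 0 0;1 0.013 -0.009 0 0 0 0
312.8 1 0.006 -0.004 0 0 0 0
313.8 1 0.005 -0.004 0 0 0 0
314.8 1 0.006 -0.004 0 0 0 0
315.8 1 0.005 -0.005 0 0 0 0
316.8 1 0.006 -0.004 0 0 0 0
```

{"method": "apply_moves", "body": {
  "moves": "1 0.016 -0.003 -0.004 0 0 0;1 0.015 -0.003 0 0 0 0;1 0.015 -0.003 0 0 0 0;1 0.016 -0.005 0 0 0 0;1 0.015 -0.004 0 0 0 0;1 0.014 -0.006 0 0 0 0;1 0.015 -0.006 0 0 0 0;1 0.014 -0.006 0 0 0 0"
}}

```text
t: 20.05
eef_pos: [0.5645, -0.1906, 0.0916]
tool_rot: [0.0, 0.998, 0.061, -0.002]
contact_force: [-6.1, -2.4, 12.5]
gripper_width: 0.215
```

{"method": "apply_moves", "body": {
  "moves": "1 0.014 -0.007 0 0 0 0;1 0.014 -0.008 0 0 0 0;1 0.014 -0.008 0 0 0 0;1 0.013 -0.009 0 0 0 0;1 0 0 0 0 0 0"
}}

```text
t: 20.47
eef_pos: [0.5693, -0.1874, 0.0916]
tool_rot: [0.001, 0.998, 0.061, -0.004]
contact_force: [-7.3, -2.7, 13.1]
gripper_width: 0.214
```

```bash
cat > st.py <<'E'
from h import *
C=[.53988,-.14939]
o=bot.get_obs();p=o['eef_pos'];f=o['contact_force'];a=np.arctan2(p[1]-C[1],p[0]-C[0])
print(o['t'],np.round(np.degrees(a)%360,2),np.hypot(p[1]-C[1],p[0]-C[0]).round(4),'tan',-f[0]*np.sin(a)+f[1]*np.cos(a),'rad',f[0]*np.cos(a)+f[1]*np.sin(a),f[2])
E
python3 st.py
```

```text
20.4667 307.71 0.0481 tan -7.462571890498555 rad -2.3008360623628046 13.121244407635329
```

{"method": "apply_moves", "body": {
  "moves": "1 0.006 -0.004 -0.004 0 0 0;1 0.005 -0.004 0 0 0 0;1 0 0 0 0 0 0"
}}

```text
t: 20.72
eef_pos: [0.5696, -0.1871, 0.0916]
tool_rot: [0.001, 0.998, 0.06, -0.004]
contact_force: [-9.0, -5.0, 12.4]
gripper_width: 0.215
```

{"method": "apply_moves", "body": {
  "moves": "1 0.006 -0.004 0 0 0 0;1 0 0 0 0 0 0"
}}

```text
t: 20.88
eef_pos: [0.5705, -0.1864, 0.0916]
tool_rot: [0.001, 0.998, 0.06, -0.004]
contact_force: [-8.0, -4.9, 11.3]
gripper_width: 0.211
```

```bash
python3 st.py
```

```text
20.8833 309.65 0.048 tan -9.306113638723334 rad -1.3287902294537144 11.275088206191437
```

{"method": "apply_moves", "body": {
  "moves": "1 0.006 -0.004 0 0 0 0;1 0 0 0 0 0 0"
}}

```text
t: 21.05
eef_pos: [0.5716, -0.1854, 0.0916]
tool_rot: [0.001, 0.998, 0.06, -0.004]
contact_force: [-7.2, -3.5, 9.6]
gripper_width: 0.212
```

{"method": "apply_moves", "body": {
  "moves": "1 0.005 -0.005 0 0 0 0;1 0 0 0 0 0 0"
}}

```text
t: 21.22
eef_pos: [0.5727, -0.1845, 0.0916]
tool_rot: [0.001, 0.998, 0.061, -0.003]
contact_force: [-4.8, -4.0, 8.2]
gripper_width: 0.217
```

```bash
python3 st.py
```

```text
21.2167 313.06 0.048 tan -6.184627394936537 rad -0.35970989875855874 8.228063913174612
```

{"method": "apply_moves", "body": {
  "moves": "1 -0.012 0.010 0 0 0 0;1 -0.012 0.009 0 0 0 0;1 0 0 0 0 0 0"
}}

```text
t: 21.47
eef_pos: [0.5726, -0.1845, 0.0917]
tool_rot: [-0.001, 0.998, 0.062, -0.0]
contact_force: [1.7, 0.7, 1.8]
gripper_width: 0.217
```

```bash
python3 st.py
```

```text
21.4667 312.98 0.048 tan 1.7010619122505024 rad 0.6701594540261223 1.788045619734685
```

{"method": "apply_moves", "body": {
  "moves": "1 -0.012 0.009 0 0 0 0;1 -0.012 0.009 0 0 0 0;1 0 0 0 0 0 0"
}}

```text
t: 21.72
eef_pos: [0.5716, -0.1854, 0.0918]
tool_rot: [-0.001, 0.998, 0.063, 0.001]
contact_force: [5.5, 4.1, -4.0]
gripper_width: 0.219
```

```bash
python3 st.py
```

```text
21.7167 311.38 0.048 tan 6.886500127549267 rad 0.5416827574239376 -3.995380665535416
```

{"method": "apply_moves", "body": {
  "moves": "1 0.010 -0.008 0 0 0 0;1 0.009 -0.007 0 0 0 0;1 0 0 0 0 0 0"
}}

```text
t: 21.97
eef_pos: [0.5716, -0.1855, 0.0917]
tool_rot: [-0.0, 0.998, 0.062, -0.001]
contact_force: [0.2, 1.1, 0.7]
gripper_width: 0.211
```

```bash
python3 st.py
```

```text
21.9667 311.27 0.0481 tan 0.863547321268969 rad -0.6465118056689992 0.6706632919994657
```

{"method": "apply_moves", "body": {
  "moves": "0.3 0 0 0 0 0 0;0 0 0 0 0 0 0;-0.15 0 0 0 0 0 0;-0.15 0 0 0 0 0 0;-0.15 0 0 0 0 0 0"
}}

```text
t: 22.38
eef_pos: [0.5726, -0.1857, 0.0922]
tool_rot: [0.0, 0.998, 0.061, -0.0]
contact_force: [0.2, 0.1, -0.9]
gripper_width: 0.579
```

{"method": "apply_moves", "body": {
  "moves": "-0.15 0 0 -0.1 0 0 0;-0.15 0 0 -0.2 0 0 0;-0.15 0 0 -0.2 0 0 0;-0.15 0 0 -0.2 0 0 0;-0.15 0 0 -0.2 0 0 0;-0.15 0 0 -0.2 0 0 0;-0.15 0 0 -0.2 0 0 0;-0.15 0 0 -0.2 0 0 0;-0.15 0 0 -0.2 0 0 0;-0.15 0 0 0 0 0 0;-0.15 0 0 0 0 0 0"
}}

```text
t: 23.3
eef_pos: [0.5734, -0.1854, 0.2987]
tool_rot: [0.001, 0.998, 0.062, 0.002]
contact_force: [-0.5, 0.8, 0.1]
gripper_width: 0.575
```

```bash
python3 - <<'E'
from h import *
import pickle
o=bot.get_obs();p=imaging.read_camera('wrist');V=view(p,o);save(p,'w6.png')
print(o['t'],np.round(o['eef_pos'],4),o['contact_force'])
pickle.dump((o,p),open('w6.pkl','wb'))
for k,z in [('rim_point',.062),('knob_center',.108),('pad',.076),('tip',.062),('pointer_arm',.062)]:
    r=nets.spot_point(p,k)
    for a in r[:1]: print(k,np.round(a['location'],1),round(a['score'],2),np.round(atz(p,a['location'],V,z),4))
s=imaging.read_camera('scene');save(s,'scene6.png')
c=p['image'][:240,150:370,::-1];cv2.imwrite('pics/w6c.png',cv2.resize(c,None,fx=2.4,fy=2.4,interpolation=cv2.INTER_CUBIC))
E
```

```text
23.3 [ 0.5734 -0.1854  0.2987] [-0.51910459  0.84158953  0.09988195]
rim_point [237.5  51.5] 0.91 [ 0.5366 -0.061   0.062 ]
knob_center [255.3 170.8] 0.73 [ 0.5731 -0.1877  0.108 ]
pad [235.2  28.7] 0.56 [ 0.5328 -0.0405  0.076 ]
tip [238.3  48.3] 0.87 [ 0.5372 -0.0575  0.062 ]
pointer_arm [236.6  53.4] 0.74 [ 0.5358 -0.0631  0.062 ]
```

View pics/w6.png

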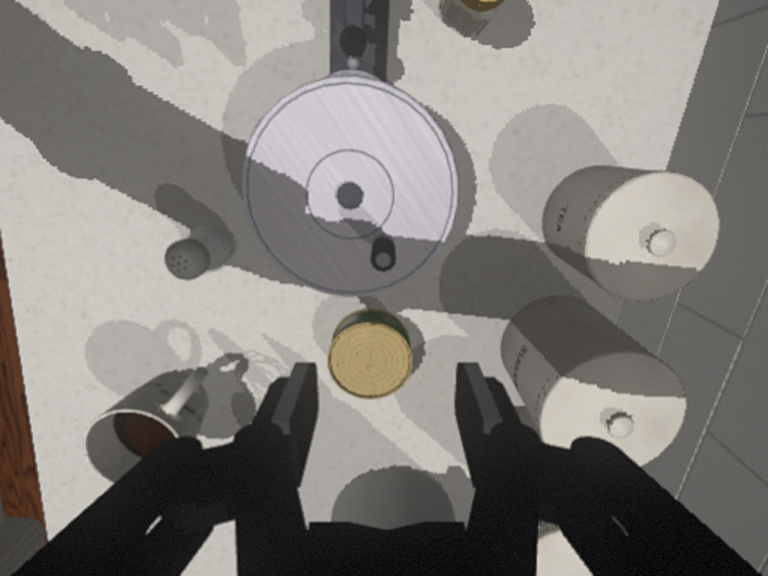

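View pics/scene6.png

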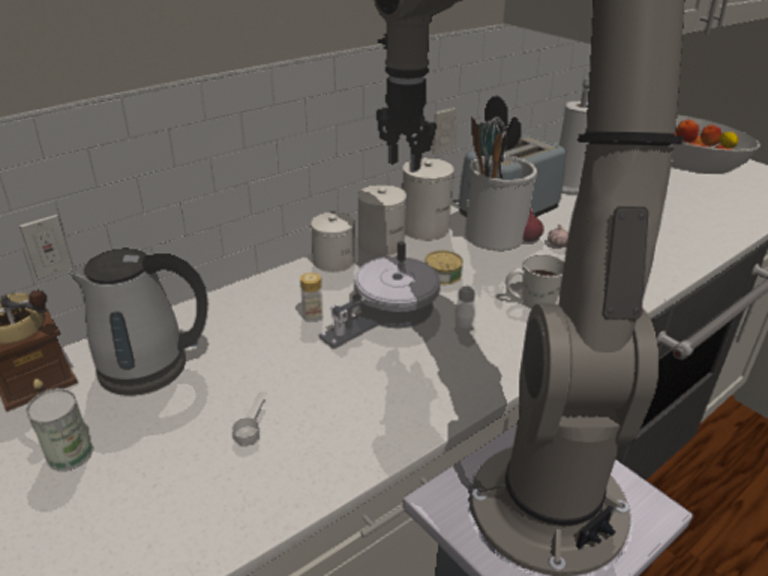

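```bash
python3 - <<'E'
from h import *
import pickle
o,p=pickle.load(open('w6.pkl','rb'));V=view(p,o)
C=np.array([.5405,-.149]); z=.066
th=np.radians(np.arange(40,160,.2)); r=np.linspace(.080,.115,350)
T,Rr=np.meshgrid(th,r)
P=np.stack([C[0]+Rr*np.cos(T),C[1]+Rr*np.sin(T),np.full_like(T,z)],-1)
q=proj(p,P.reshape(-1,3),V).astype(np.float32).reshape(*T.shape,2)
m=cv2.remap(p['image'][:,:,::-1],q[...,0],q[...,1],cv2.INTER_CUBIC)
cv2.imwrite('pics/pol6.png',m)
k=atz(p,(382/1.5,262/1.5),V,.1275);h=atz(p,(349/1.5,195/1.5),V,.076);print(k,h,np.degrees(np.arctan2(*(k-h)[[1,0]]))%360)
E
```

```text
[ 0.57232328 -0.18714229  0.1275    ] [ 0.54066325 -0.14883623  0.076     ] 309.57378668551314
```

View pics/pol6.png

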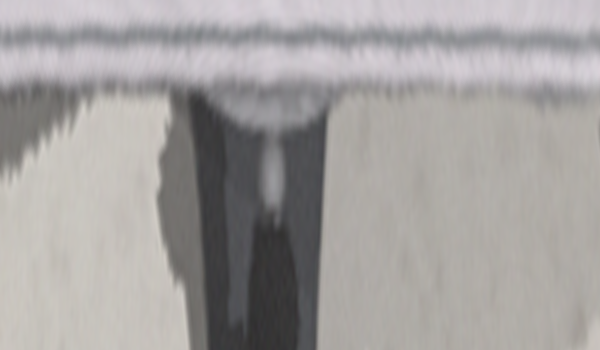

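{"method": "apply_moves", "body": {
  "moves": "-0.15 -0.047 -0.174 0.134 0 0 0;-0.15 -0.047 -0.174 0.134 0 0 0;-0.15 -0.047 -0.174 0.134 0 0 0;-0.15 -0.047 -0.174 0.134 0 0 0;-0.15 0 0 0 0 0 0;-0.15 0 0 0 0 0 0;-0.15 0 0 0 0 0 0"
}}

```text
t: 24.23
eef_pos: [0.5404, -0.106, 0.2321]
tool_rot: [0.0, 0.998, 0.061, 0.0]
contact_force: [0.4, -0.8, -0.0]
gripper_width: 0.577
```

```bash
python3 - <<'E'
from h import *
import pickle
o=bot.get_obs();p=imaging.read_camera('wrist');V=view(p,o)
print(o['t'],np.round(o['eef_pos'],4),o['contact_force'])
o4,p4=pickle.load(open('w4.pkl','rb'));V4=view(p4,o4)
out=[]
for (a,W) in((p4,V4),(p,V)):
    # vertical-plane-neutral rectification at z=.07 in world
    xs=np.linspace(.575,.49,340);ys=np.linspace(.04,-.08,480)
    Y,X=np.meshgrid(ys,xs);P=np.stack([X,Y,np.full_like(X,.07)],-1).reshape(-1,3)
    q=proj(a,P,W).astype(np.float32).reshape(340,480,2)
    out.append(cv2.remap(a['image'][:,:,::-1],q[...,0],q[...,1],cv2.INTER_CUBIC)[:290])
cv2.imwrite('pics/cmp.png',np.vstack(out))
E
```

```text
24.2333 [ 0.5404 -0.106   0.2321] [ 0.40637706 -0.82407978 -0.01014378]
```

View pics/cmp.png

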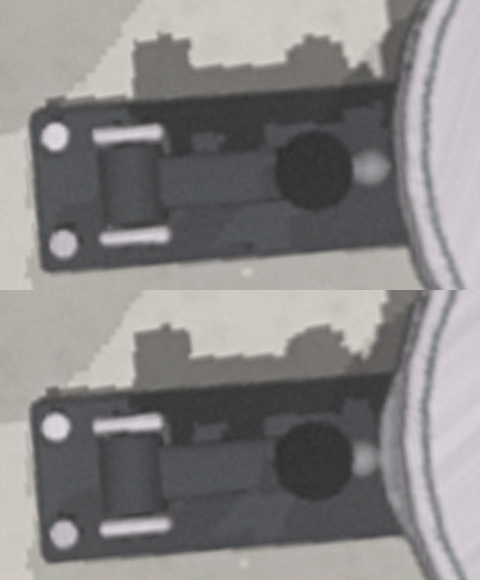

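```bash
python3 -c "
from h import *
print(bot.hand_in())"
```

```text
the job is handed in; nothing more can be done
None
```

The pointer arm is home on its stop, the turntable stands with its high spot at the pointer, and the robot has let go. I handed the job in at about 24 s on the robot's clock.

- **Pointer:** I pressed the pad down with the closed fingers until it bottomed at about 10 N. The force rose at about 2.4 N/mm, which matches the pad's own spring against the stop. A wrist picture taken at the end from nearly the same spot as the one after pressing shows the pad and its shadow unchanged, so the arm did not lift during the cranking.
- **High spot:** I cranked the knob slowly from its start angle of about 162° to 339°, then back across the rise. A fit to both directions put the crest at a knob angle of 311.5°, give or take about 0.2°. I did not turn through the rest of the rim. I took this rise as the high spot because the extra force was about 10 N (the text said up to 6 N) and the bulge shows in the pictures.
- **Final position:** I left the knob at 311.3°, took the load off, then opened the gripper and lifted clear. The last pictures show the bulge centred on the tip to within about 0.5° and the tip pushed back. Reading the knob angle from a picture gave 309.6°, about 2° off; I trusted the gripper reading and the bulge's position over that.
- **Other things:** The mug, tin, jar, shaker and scoop look undisturbed in the pictures, and the contact force stayed well under the limits in every reading.

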